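Vent the pressure-test valve with the yellow knob

ROBOT

A 7-joint arm with a two-finger parallel gripper is mounted at the origin on a cart in front of the work surface, level with it; the furniture and walls round the work are solid. World frame = base frame: x ahead of the robot, y to its left, z up, the work surface at z = 0. Lengths are in m, angles in rad, forces in N, time in s.
With the tool pointing down it reaches from about 0.425 to 0.875 m from the base axis. Payload 4.7 kg.
Tool frame: the origin (TCP) lies at the very end of the fingers, on their centre line; the grasp point (between the pads) lies 19 mm behind it (ctrl.grasp_offset is the distance from the TCP to the grasp point, in m); z points along the fingers, y is the direction in which the jaws open and shut (so a half turn about z gives the same grasp; the last joint's range is limited). The gripper opens to 87 mm and grips with 3 to 60 N. Pads are 19 mm wide; open, the fingers measure 117 mm over their backs; the gripper's body (75 mm by 190 mm) begins 51 mm behind the grasp point.
Start: joints at [-1.13, 0.321, -0.07, 1.45, 0.023, 1.371, -0.057], TCP at [0.269, 0.592, 0.223] pointing down, gripper open.
Joint ranges: [-2.86, 2.86], [-0.3, 2.09], [-1.38, 1.24], [0.06, 2.45], [-1.56, 4.7], [0.09, 2.05], [-2.69, 2.69]. Speed limits (rad/s): [2.57, 2.57, 3.14, 3.14, 3.14, 3.14, 3.14].

INTERFACE

Orientations are given as a rotation vector (axis times angle).
In Python, from bench import ctrl gives the robot as it stands.
- The arm moves only by the shell command python3 -m creep 'ROWS' [FORCE]. ROWS is JSON, a list that holds one entry, the list of rows, each a list of 7 numbers: the opening, from 0 (shut) to 1 (fully open), then the shift along the tool's x, y, z in mm, then the turn, a rotation vector about the tool's x, y, z in rad. In form: [[[grip, dx, dy, dz, rx, ry, rz], ...]]. A call has 1 to 5 rows; each row is the pose to reach, as a shift and turn from the pose commanded when the call began, along the tool's axes at that moment; what a row does not reach only later rows make up. A row lasts 1/10 s, in which the tool goes at most 50 mm and 8.59 degrees, less where a joint would pass 70% of its speed; a pose out of reach is approached as far as the arm can. A call with a gripper value outside its range is refused whole. The fingers move at their own pace and stop on an object; FORCE is the grip in N (left out, the last holds). Time passes only in rows, so rows that repeat a pose let the fingers close. It gives the time, the measured TCP pose, the force and the opening at its end, in the units of the state.
- ctrl.get_state(): the state, without advancing time (a new reading comes with each control period).
- ctrl.get_image(name): name is "scene" or "top" or "wrist"; returns the picture (384x512x3 uint8, red, green, blue); there is no depth.
- ctrl.camera_params(name): a dict with "K" (3x3 intrinsics, pixels), "pose" (4x4, takes a point from camera to world coordinates). Camera axes: x right, y down, z forward; pixel columns grow to the right and rows downward; lengths in m; the calibration is good to about 2 mm. A picture is of the moment at which its call begins: read the wrist's pose just before it. camera_params takes no time and is no camera call; for the wrist camera it gives the pose at the moment of the call.
- ctrl.close_job(): hands the job in, once; it reports no verdict.
The state is a dict: "time": time; "joint_positions": joint angles; "qd": joint speeds; "joint_torque": joint torques, N m; "position": TCP position; "tool_rot": TCP orientation; "ft_force": force on the tool from outside, world axes, zero at the start; "torque": the same for the moment, N m; "grip_width": opening from 0.0 (shut) to 1.0 (fully open).
Only numpy, scipy, OpenCV 4.12 (cv2) and the standard library are available. Lean on these libraries where they do the work, as an engineer would, in place of code of your own. Each camera call takes 0.05 s, during which the arm holds its last target. There are 200 camera calls.

TASK

The pressure test is over: vent the valve with the yellow knob. Twist the knob clockwise (seen from above) all the way to its stop, keep it there for about a second, then let go so that it springs back fully closed; do not turn the blue knob.

Things in the scene. Friction and masses are not known exactly. Their poses are not given: they have to be found in the camera images.
- yellow_knob_grip (a point): Grip point of the yellow bar knob (42 mm long, 14 mm thick, on a 42 mm disc) on top of a bolted-down aluminium valve (92 x 62 mm foot, gauge in front, brass hose tail behind). On the upright turning axis, 86 mm above the bench, 14 mm below the bar's top, 24 mm above the disc; the valve else is under 63 mm high. Turns with the knob: x along the bar (white pointer line at -x), y across it, z up.
- yellow_knob (a joint): Turn of the yellow knob in rad: 0 at rest (white pointer at the gauge), growing clockwise seen from above, to a hard stop at 1.2 (69 degrees, pointer at the red peg). A spring drives it back to 0 when let go (0.07 N m at rest, 0.17 N m at the stop).
- blue_knob_grip (a point): The same point, with the same frame, on the like valve with a blue knob, to be left alone. The two valves stand either way round on the bench, 0.3 m or more apart.
- blue_knob (a joint): Turn of the blue knob in rad, 0 at rest, same sense, spring and stop as the yellow one. Mind the furniture: on the left a black case whose open lid stands upright, 0.43 m high, at x 0.66 to 0.73, y 0.13 to 0.68; a bench vice 0.19 m high at x 0.32 to 0.57, y -0.2 to -0.09; a wall shelf beyond x = 0.77.

How it is judged:
On the way:
1. the yellow knob is held at its stop for half a second (value of joint yellow_knob above 1.03 rad), for 0.5 s.
At the end, for the whole second after the job is handed in: After having been held within 10 degrees of its stop for half a second, the yellow knob is back within 10 degrees of its rest position, and the blue knob is at rest too, within 10 degrees (value of joint each of yellow_knob, blue_knob below 0.17 rad); the robot touches nothing.
It fails at once if the blue knob is turned by more than 15 degrees (value of joint blue_knob above 0.26 rad).
It also fails if it takes over 34 s, if anything falls off the work surface, if the arm or the gripper's body presses on something with over 40 N, if the wrist force passes 120 N, or if a joint passes its speed limit or range.

## Working session

There is one attempt and no reset: what is moved stays moved. The work goes in short steps, Python scripts to look and compute and a shell command to move; the robot and the scene stay as the last step left them, time stands still between calls to the robot, and variables do not carry over. Pictures are saved under pics/ and viewed, about 8 in all and at most 12, crops included, and the job is handed in when it is done.

```bash
ls; mkdir -p pics
python3 - <<'E'
from bench import ctrl
import cv2,numpy as np
a=ctrl.get_image("scene");b=ctrl.get_image("top")
np.save('pics/s.npy',a);np.save('pics/t.npy',b)
cv2.imwrite('pics/top.png',b[:,:,::-1]);cv2.imwrite('pics/scene.png',a[:,:,::-1])
for n in("scene","top","wrist"):
  p=ctrl.camera_params(n);print(n,np.round(p["K"],1).tolist(),np.round(p["pose"],3).tolist())
s=ctrl.get_state();print(s)
E
```

```text
pics
scene [[423.7, 0.0, 255.7], [0.0, 423.7, 191.1], [0.0, 0.0, 1.0]] [[0.426, -0.673, 0.604, 0.046], [-0.904, -0.309, 0.294, -0.421], [-0.011, -0.671, -0.741, 0.749], [0.0, 0.0, 0.0, 1.0]]
top [[406.7, 0.0, 252.1], [0.0, 406.7, 190.4], [0.0, 0.0, 1.0]] [[0.02, -0.988, 0.156, 0.412], [-1.0, -0.021, -0.0, -0.17], [0.004, -0.155, -0.988, 0.959], [0.0, 0.0, 0.0, 1.0]]
wrist [[343.5, 0.0, 255.3], [0.0, 343.5, 191.4], [0.0, 0.0, 1.0]] [[0.415, 0.868, 0.274, 0.193], [0.91, -0.395, -0.128, 0.625], [-0.003, 0.302, -0.953, 0.385], [0.0, 0.0, 0.0, 1.0]]
{'time': 0.1, 'joint_positions': array([-1.12988623,  0.32176592, -0.07013048,  1.45155653,  0.02259748,
        1.37081387, -0.05690267]), 'qd': array([ 7.31502954e-05, -1.59685683e-03, -5.67461406e-04, -1.55291814e-03,
        1.00543383e-03, -1.07862264e-03,  1.24163594e-03]), 'joint_torque': array([-4.11829069e-04, -4.92571056e+01, -4.05952670e-01, -3.13400781e+01,
       -6.40306086e-02,  3.95368994e-02,  6.81190750e-05]), 'position': array([0.26888884, 0.59122195, 0.22155841]), 'tool_rot': array([-6.65186911e-01, -3.07005916e+00,  2.71844547e-03]), 'ft_force': array([0.65411724, 0.19484709, 0.91789318]), 'torque': array([ 0.03860687, -0.07958185, -0.03912936]), 'grip_width': 1.0023069886785636}
```

View pics/top.png

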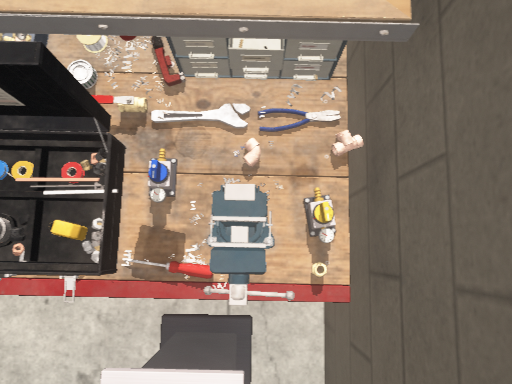

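View pics/scene.png

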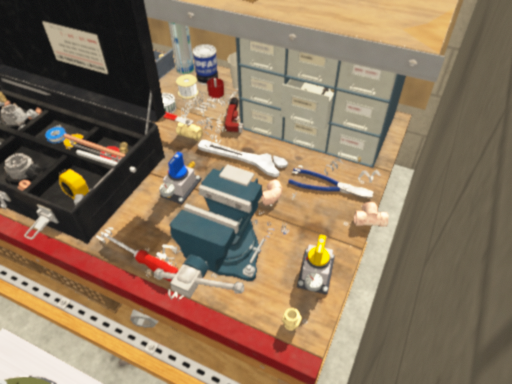

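The top view has the yellow knob at about (323,212), with its gauge at (327,235) and hose tail at (318,190). The blue knob is at (158,170). In the scene view the yellow knob is at about (319,250). Next I'll triangulate.

```bash
cat > h.py <<'E'
from bench import ctrl
import cv2,numpy as np
def mask(img,roi):
    h=cv2.cvtColor(img,cv2.COLOR_RGB2HSV);m=cv2.inRange(h,(22,150,110),(34,255,255))
    z=np.zeros_like(m);x0,y0,x1,y1=roi;z[y0:y1,x0:x1]=m[y0:y1,x0:x1];return z
def ray(p,uv):
    T=np.array(p["pose"]);d=T[:3,:3]@np.linalg.inv(p["K"])@[uv[0],uv[1],1];return T[:3,3],d/np.linalg.norm(d)
def plane(p,uv,z):
    o,d=ray(p,uv);return o+d*(z-o[2])/d[2]
def tri(rs):
    A=sum(np.eye(3)-np.outer(d,d) for o,d in rs);b=sum((np.eye(3)-np.outer(d,d))@o for o,d in rs);return np.linalg.solve(A,b)
E
python3 - <<'E'
from h import *
s=np.load('pics/s.npy');t=np.load('pics/t.npy');ps=ctrl.camera_params("scene");pt=ctrl.camera_params("top")
ms=mask(s,(295,225,345,275));mt=mask(t,(305,195,340,226))
for m in(ms,mt):
  c=cv2.moments(m,True);print(c['m10']/c['m00'],c['m01']/c['m00'],c['m00'],cv2.boundingRect(m))
cs,ct=[(lambda c:(c['m10']/c['m00'],c['m01']/c['m00']))(cv2.moments(m,True)) for m in(ms,mt)]
P=tri([ray(ps,cs),ray(pt,ct)]);print("tri",P,[np.linalg.norm(np.cross(P-o,d)) for o,d in(ray(ps,cs),ray(pt,ct))])
print("gauge/tail dir",plane(pt,(327,236),.03),plane(pt,(317,191),.03))
a=cv2.resize(t[175:250,285:360],(400,400),interpolation=3);b=cv2.resize(s[220:300,280:360],(400,400),interpolation=3)
cv2.imwrite('pics/crop.png',np.hstack([a,b])[:,:,::-1])
E
```

```text
318.96277915632754 253.09429280397023 403.0 (308, 234, 22, 32)
322.60747663551405 213.4018691588785 107.0 (315, 203, 18, 19)
tri [ 0.50459543 -0.32751596  0.07021297] [np.float64(0.0013666681795204295), np.float64(0.0013666681795204735)]
gauge/tail dir [ 0.45674684 -0.34300255  0.03      ] [ 0.55982428 -0.32073632  0.03      ]
```

View pics/crop.png

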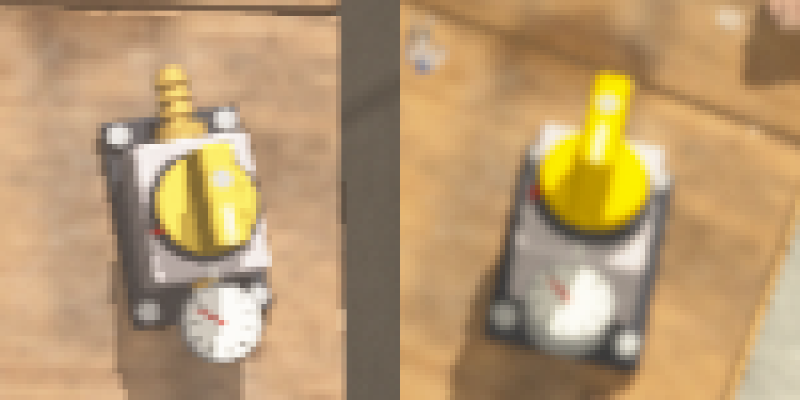

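The crop shows the white pointer line on the bar and the red peg on its left. The bar runs roughly from gauge to tail, at a yaw of about 12°. I'll write a helper that converts targets into rows, then move over there.

```bash
cat >> h.py <<'E'
from scipy.spatial.transform import Rotation as Ro
def rel(x,y,z,yawdeg):
    s=ctrl.get_state();R=Ro.from_rotvec(s["tool_rot"]);c,n=np.cos(np.radians(yawdeg)),np.sin(np.radians(yawdeg))
    T=Ro.from_matrix(np.array([[c,n,0],[n,-c,0],[0,0,-1]]))
    d=R.inv().apply(np.array([x,y,z])-s["position"])*1000
    print("mm",np.round(d,1),"rot",np.round((R.inv()*T).as_rotvec(),3),"yaw now",np.round(np.degrees(np.arctan2(*R.as_matrix()[[1,0],0])),1))
E
python3 -c "
from h import *
rel(.44,.15,.33,100)"
```

```text
mm [-338.4 -331.  -107.8] rot [-0.002  0.001  0.97 ] yaw now 155.5
```

```bash
python3 -m creep '[[[1,-170,-165,-80,0,0,0.5],[1,-170,-165,-108,0,0,0.5],[1,-338,-331,-108,0,0,0.97],[1,-338,-331,-108,0,0,0.97],[1,-338,-331,-108,0,0,0.97]]]' 40; python3 -c "
from h import *
rel(.44,.15,.33,100)
rel(.49,-.15,.30,40)"
```

```text
time: 0.6
position: [0.3562, 0.366, 0.2876]
tool_rot: [-1.752, -2.608, 0.0]
ft_force: [0.5, -0.7, 0.4]
grip_width: 0.999
mm [-231.6   -4.1  -42.4] rot [-0.     0.     0.213] yaw now 112.2
mm [-528.2  -71.3  -12.3] rot [-0.     0.     1.261] yaw now 112.2
```

```bash
python3 -m creep '[[[1,-231,-4,-42,0,0,0.2],[1,-231,-4,-42,0,0,0.2],[1,-231,-4,-42,0,0,0.2],[1,-231,-4,-42,0,0,0.2],[1,-231,-4,-42,0,0,0.2]]]' ; python3 -c "
from h import *
rel(.49,-.15,.30,40)"
```

```text
time: 1.1
position: [0.4418, 0.1493, 0.3302]
tool_rot: [2.0, 2.422, 0.001]
ft_force: [0.2, 0.1, 0.7]
grip_width: 0.998
mm [-303.1   -9.3   30.2] rot [ 1.000e-03 -0.000e+00  1.063e+00] yaw now 100.9
```

```bash
python3 -m creep '[[[1,-303,-9,30,0,0,1.06],[1,-303,-9,30,0,0,1.06],[1,-303,-9,30,0,0,1.06],[1,-303,-9,30,0,0,1.06],[1,-303,-9,30,0,0,1.06]]]' ; python3 -c "
from h import *
rel(.49,-.32,.27,12)"
```

```text
time: 1.6
position: [0.4812, -0.0942, 0.3046]
tool_rot: [-2.75, -1.518, -0.001]
ft_force: [0.1, -0.2, 0.8]
grip_width: 1.0
mm [-186.5  127.7   34.5] rot [-0.    -0.001  0.799] yaw now 57.8
```

```bash
python3 -m creep '[[[1,-186,128,34,0,0,0.8],[1,-186,128,34,0,0,0.8],[1,-186,128,34,0,0,0.8],[1,-186,128,34,0,0,0.8],[1,-186,128,34,0,0,0.8]]]' ; python3 -m creep '[[[1,0,0,0,0,0,0.09],[1,0,0,0,0,0,0.09],[1,0,0,0,0,0,0.09]]]'
python3 - <<'E'
from h import *
import pickle
p=ctrl.camera_params("wrist");i=ctrl.get_image("wrist");pickle.dump((p,i),open('pics/w1.pkl','wb'));cv2.imwrite('pics/w1.png',i[:,:,::-1])
print(np.round(p['pose'],3),ctrl.get_state()['joint_positions'])
rel(.505,-.328,.2,12)
E
```

```text
time: 2.1
position: [0.4903, -0.322, 0.2702]
tool_rot: [3.115, 0.398, -0.002]
ft_force: [-0.3, 0.9, -0.6]
grip_width: 1.003
time: 2.4
position: [0.4923, -0.3169, 0.2706]
tool_rot: [-3.128, -0.279, 0.0]
ft_force: [-0.5, 0.4, -0.6]
grip_width: 1.002
[[ 0.176 -0.938 -0.297  0.575]
 [-0.984 -0.168 -0.054 -0.304]
 [ 0.     0.302 -0.953  0.434]
 [ 0.     0.     0.     1.   ]] [-0.23223163  0.21518079  0.8918944   1.5708558  -0.16911873  1.43679249
 -0.72120857]
mm [10.3 13.4 70.7] rot [-0.001 -0.    -0.031] yaw now 10.2
```

View pics/w1.png

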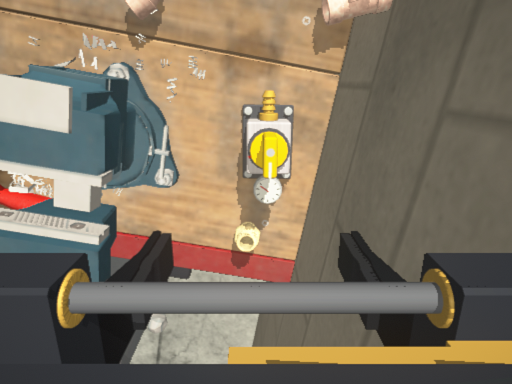

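The wrist view shows the knob disc at about (268,150), the bar leaning down to (270,185) through parallax, and the gauge at (267,188). I'll take a second view with the camera right above the knob.

```bash
python3 -m creep '[[[1,-75,10,50,0,0,0],[1,-75,10,50,0,0,0],[1,-75,10,50,0,0,0],[1,-75,10,50,0,0,0]]]'
python3 - <<'E'
from h import *
import pickle
p=ctrl.camera_params("wrist");i=ctrl.get_image("wrist");pickle.dump((p,i),open('pics/w2.pkl','wb'))
print(np.round(p['pose'],3))
q,j=pickle.load(open('pics/w1.pkl','rb'))
m=mask(i,(150,0,400,230));n,l,st,c=cv2.connectedComponentsWithStats(m);print([(a.tolist(),b.round(1).tolist()) for a,b in zip(st,c) if a[4]>60])
m=mask(j,(230,120,310,200));n,l,st,c=cv2.connectedComponentsWithStats(m);print([(a.tolist(),b.round(1).tolist()) for a,b in zip(st,c) if a[4]>60])
T=np.array(p['pose']);v=np.linalg.inv(T)@[.505,-.328,.09,1];uv=p['K']@v[:3];uv=uv[:2]/uv[2];print(uv)
x,y=int(uv[0])-40,max(0,int(uv[1])-40);print(x,y)
a=cv2.resize(i[y:y+80,x:x+80],(400,400),interpolation=3);b=cv2.resize(j[120:200,230:310],(400,400),interpolation=3)
cv2.imwrite('pics/w12.png',np.hstack([a,b])[:,:,::-1])
E
```

```text
time: 2.85
position: [0.42, -0.3397, 0.221]
tool_rot: [-3.128, -0.276, -0.003]
ft_force: [0.8, 0.1, -0.2]
grip_width: 0.996
[[ 0.174 -0.939 -0.295  0.502]
 [-0.985 -0.167 -0.052 -0.327]
 [-0.     0.3   -0.954  0.385]
 [ 0.     0.     0.     1.   ]]
[([0, 0, 512, 384, 194674], [255.4, 192.7]), ([257, 7, 11, 7, 64], [261.8, 10.2]), ([257, 33, 12, 10, 84], [262.3, 38.4]), ([238, 49, 47, 56, 1691], [260.7, 76.6])]
[([0, 0, 512, 384, 195483], [255.4, 191.7]), ([250, 131, 38, 47, 1125], [268.5, 151.2])]
[257.5491743   79.99091321]
217 39
```

View pics/w12.png

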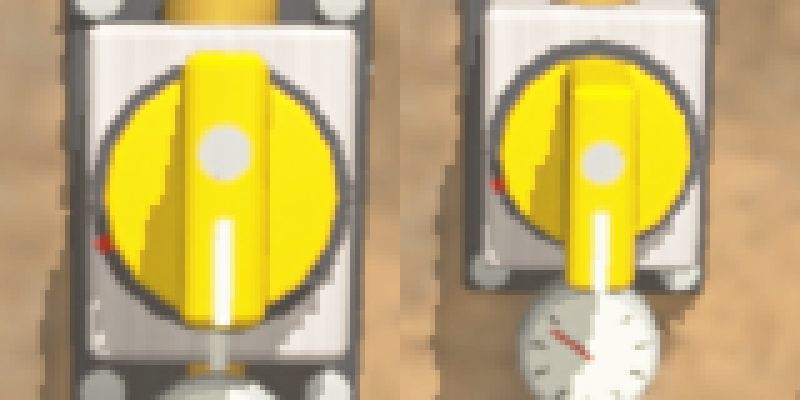

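Both views show the bar with its pointer line towards the gauge. I'll triangulate the bar's ends and the silver dot.

Run:
```python
from h import *
import pickle
p,i=pickle.load(open('pics/w2.pkl','rb'));q,j=pickle.load(open('pics/w1.pkl','rb'))
def T(n,a,b):
  P=tri([ray(p,(216.5+a[0]/5,38.5+a[1]/5)),ray(q,(229.5+(b[0]-400)/5,119.5+b[1]/5))]);print(n,P.round(4));return P
T("dot",(225,152),(602,163))
A=T("far",(226,55),(604,93));B=T("near",(223,322),(600,289))
print("mid",(A+B)/2,np.linalg.norm(A-B),np.degrees(np.arctan2(*(A-B)[[1,0]])))
T("line top",(225,220),(601,212))
for n,cam,uv in(("d2",p,(216.5+222.5/5,38.5+195/5)),("d1",q,(229.5+194/5,119.5+143/5))): print(n,plane(cam,uv,.060).round(4))
D=[plane(p,(216.5+a/5,38.5+b/5),.1) for a,b in((226,55),(223,322))];print(D,np.degrees(np.arctan2(*(D[0]-D[1])[[1,0]])))
M=(A+B)/2
rel(M[0],M[1],.15,np.degrees(np.arctan2(*(A-B)[[1,0]])))
```

```text
dot [ 0.5134 -0.3294  0.1024]
far [ 0.5271 -0.3271  0.1035]
near [ 0.4882 -0.3338  0.1023]
mid [ 0.50767086 -0.33042085  0.10294585] 0.03943812062250522 9.760976203399094
line top [ 0.5035 -0.3312  0.1012]
d2 [ 0.5079 -0.3308  0.06  ]
d1 [ 0.5096 -0.33    0.06  ]
[array([ 0.52743398, -0.32716383,  0.1       ]), array([ 0.48814384, -0.33386292,  0.1       ])] 9.676066215060315
mm [86.5  6.2 71.8] rot [-0.    -0.002  0.007] yaw now 10.2
```

The bar top is at 0.102 m, which fits the 0.100 in the text. The turning axis is at about (0.508,-0.3305) and the bar yaw is 10°. Next I move over it.

```bash
python3 -m creep '[[[1,86,6,40,0,0,0],[1,86,6,72,0,0,0],[1,86,6,72,0,0,0],[1,86,6,72,0,0,0],[1,86,6,72,0,0,0]]]' ; python3 -c "
from h import *
rel(.508,-.3305,.069,9.8)"
```

```text
time: 3.4
position: [0.5058, -0.3323, 0.15]
tool_rot: [3.128, 0.275, -0.0]
ft_force: [-1.4, -0.2, -0.1]
grip_width: 0.996
mm [ 2.5 -1.5 81. ] rot [0.001 0.    0.004] yaw now 10.0
```

```bash
python3 -m creep '[[[1,2.5,-1.5,25,0,0,0],[1,2.5,-1.5,50,0,0,0],[1,2.5,-1.5,70,0,0,0],[1,2.5,-1.5,81,0,0,0],[1,2.5,-1.5,81,0,0,0]]]' ; python3 -c "
from h import *
rel(.508,-.3305,.069,9.8)"
```

```text
time: 3.9
position: [0.5072, -0.33, 0.0683]
tool_rot: [-3.129, -0.273, -0.0]
ft_force: [-0.6, -0.1, -0.3]
grip_width: 1.0
mm [ 0.7  0.6 -0.7] rot [-0.    -0.     0.003] yaw now 10.0
```

```bash
python3 -m creep '[[[0.1,0,0,0,0,0,0],[0.1,0,0,0,0,0,0],[0.1,0,0,0,0,0,0],[0.1,0,0,0,0,0,0],[0.1,0,0,0,0,0,0]]]' 20;  python3 -m creep '[[[0.1,0,0,0,0,0,0],[0.1,0,0,0,0,0,0],[0.1,0,0,0,0,0,0],[0.1,0,0,0,0,0,0],[0.1,0,0,0,0,0,0]]]' 40; python3 -c "
from h import *
print(ctrl.get_state()['joint_positions'].round(2),ctrl.get_state()['torque'])"
```

```text
time: 4.4
position: [0.5082, -0.3297, 0.0683]
tool_rot: [3.129, 0.274, 0.001]
ft_force: [-1.0, -0.5, -0.3]
grip_width: 0.631
time: 4.9
position: [0.5079, -0.3295, 0.0679]
tool_rot: [-3.129, -0.274, 0.0]
ft_force: [-0.8, 5.9, 1.9]
grip_width: 0.176
[-0.13  0.45  0.82  1.76 -0.37  1.09 -0.58] [ 1.38937112  0.4686595  -0.08357162]
```

```bash
python3 -m creep '[[[0.1,0,0,0,0,0,0],[0.1,0,0,0,0,0,0.1],[0.1,0,0,0,0,0,0.2],[0.1,0,0,0,0,0,0.3],[0.1,0,0,0,0,0,0.3]]]' 40; python3 -c "
from h import *
rel(.508,-.3305,.069,9.8);print(ctrl.get_state()['torque'])"
```

```text
time: 5.4
position: [0.5078, -0.329, 0.0679]
tool_rot: [-3.135, 0.196, 0.001]
ft_force: [-1.7, 2.5, 1.0]
grip_width: 0.158
mm [ 0.4  1.4 -1.1] rot [-0.001  0.001 -0.296] yaw now -7.2
[0.52676463 0.49205913 0.11368381]
```

```bash
python3 -m creep '[[[0.1,0,0,0,0,0,0.12],[0.1,0,0,0,0,0,0.24],[0.1,0,0,0,0,0,0.36],[0.1,0,0,0,0,0,0.48],[0.1,0,0,0,0,0,0.6]]]' 40; python3 -m creep '[[[0.1,0,0,0,0,0,0.1],[0.1,0,0,0,0,0,0.2],[0.1,0,0,0,0,0,0.26],[0.1,0,0,0,0,0,0.28],[0.1,0,0,0,0,0,0.28]]]' 40; python3 -c "
from h import *
rel(.508,-.3305,.069,9.8);print(ctrl.get_state()['torque'],ctrl.get_state()['joint_positions'].round(2));i=ctrl.get_image('top');cv2.imwrite('pics/top2.png',cv2.resize(i[150:270,270:400],(650,600),interpolation=3)[:,:,::-1])"
```

```text
time: 5.9
position: [0.5076, -0.3294, 0.0679]
tool_rot: [-2.936, 1.117, 0.001]
ft_force: [-1.4, 1.6, 0.5]
grip_width: 0.157
time: 6.4
position: [0.5075, -0.3295, 0.0679]
tool_rot: [2.755, -1.51, -0.002]
ft_force: [-2.9, 1.2, 2.5]
grip_width: 0.163
mm [ 1.1  0.1 -1.1] rot [-0.000e+00  1.000e-03 -1.174e+00] yaw now -57.5
[0.49371145 0.7183841  0.16075601] [-0.3   0.56  1.08  1.77 -0.54  1.14 -1.62]
```

View pics/top2.png

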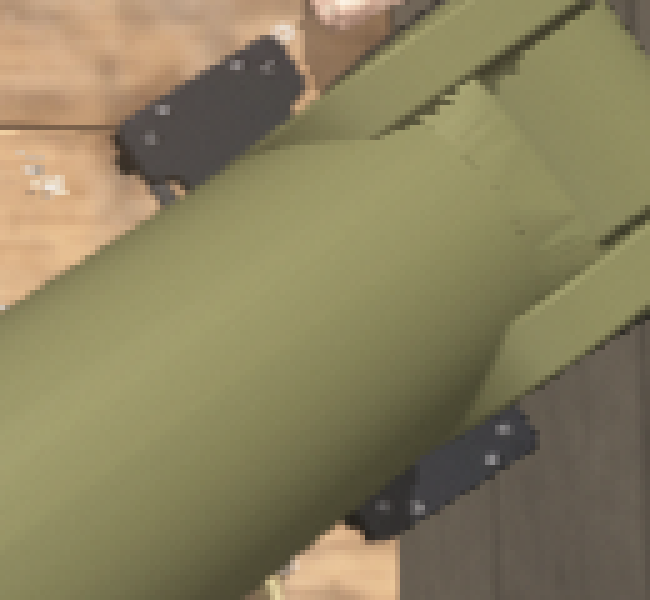

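The arm hides the knob in the top view. The tool has turned 1.18 rad and the torque matches the spring. I'll nudge it into the stop, hold, and check with the wrist camera.

```bash
python3 -m creep '[[[0.1,0,0,0,0,0,0.04],[0.1,0,0,0,0,0,0.07],[0.1,0,0,0,0,0,0.07],[0.1,0,0,0,0,0,0.07],[0.1,0,0,0,0,0,0.07]]]' 40; python3 -c "
from h import *
rel(.508,-.3305,.069,9.8);print(ctrl.get_state()['torque']);i=ctrl.get_image('wrist');cv2.imwrite('pics/w3.png',i[:,:,::-1])"
```

```text
time: 6.95
position: [0.5076, -0.3296, 0.0679]
tool_rot: [2.699, -1.607, -0.001]
ft_force: [-4.5, 2.1, 2.6]
grip_width: 0.16
mm [ 1.   0.1 -1.1] rot [ 0.000e+00  1.000e-03 -1.245e+00] yaw now -61.5
[0.42818072 1.06126422 0.84458467]
```

View pics/w3.png

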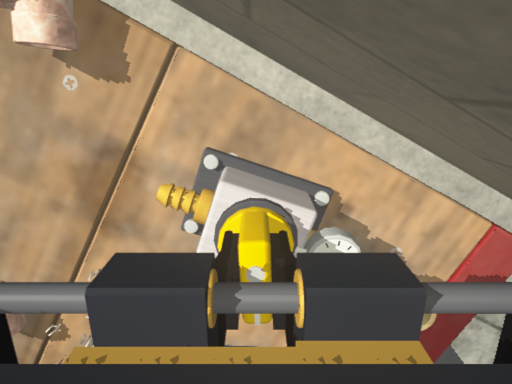

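Torque about the axis jumped to 0.84 N m, so it is at the stop, and the bar lies square between the pads. I'll hold for 1 s, then open.

```bash
H='' ; python3 -m creep '[[[0.1,0,0,0,0,0,0],[0.1,0,0,0,0,0,0],[0.1,0,0,0,0,0,0],[0.1,0,0,0,0,0,0],[0.1,0,0,0,0,0,0]]]' 40; python3 -m creep '[[[0.1,0,0,0,0,0,0],[0.1,0,0,0,0,0,0],[0.1,0,0,0,0,0,0],[0.1,0,0,0,0,0,0],[0.1,0,0,0,0,0,0]]]' 40; python3 -c "
from h import *
print(ctrl.get_state()['torque'])"; python3 -m creep '[[[1,0,0,0,0,0,0],[1,0,0,0,0,0,0],[1,0,0,0,0,0,0],[1,0,0,0,0,0,0],[1,0,0,0,0,0,0]]]'; python3 -m creep '[[[1,0,0,0,0,0,0],[1,0,0,0,0,0,0],[1,0,0,0,0,0,0],[1,0,0,0,0,0,0],[1,0,0,0,0,0,0]]]'
```

```text
time: 7.5
position: [0.5076, -0.3297, 0.0679]
tool_rot: [2.698, -1.609, -0.001]
ft_force: [-4.7, 1.6, 2.4]
grip_width: 0.162
time: 8.0
position: [0.5076, -0.3296, 0.0679]
tool_rot: [2.698, -1.609, -0.001]
ft_force: [-4.5, 2.5, 2.1]
grip_width: 0.16
[0.45037286 1.20888476 0.88222329]
time: 8.5
position: [0.5086, -0.3303, 0.0683]
tool_rot: [2.698, -1.609, 0.003]
ft_force: [0.1, -0.7, -0.9]
grip_width: 0.529
time: 9.0
position: [0.5079, -0.3296, 0.0679]
tool_rot: [-2.698, 1.609, 0.0]
ft_force: [0.3, -0.2, -0.5]
grip_width: 0.967
```

Released. I'll rise straight up, then back away so the wrist camera can see the knob.

```bash
python3 -m creep '[[[1,0,0,-30,0,0,0],[1,0,0,-75,0,0,0],[1,0,0,-120,0,0,0],[1,0,0,-160,0,0,0],[1,0,0,-160,0,0,0]]]'; python3 -m creep '[[[1,-40,0,-30,0,0,0],[1,-40,0,-30,0,0,0],[1,-40,0,-30,0,0,0],[1,-40,0,-30,0,0,0]]]'
python3 - <<'E'
from h import *
i=ctrl.get_image('wrist');t=ctrl.get_image('top')
p=ctrl.camera_params("wrist");v=np.linalg.inv(p['pose'])@[.508,-.3305,.09,1];uv=p['K']@v[:3];uv=(uv[:2]/uv[2]).astype(int);print(uv)
x,y=max(0,uv[0]-50),max(0,uv[1]-50)
a=cv2.resize(i[y:y+100,x:x+100],(400,400),interpolation=3);b=cv2.resize(t[130:210,118:198],(400,400),interpolation=3)
cv2.imwrite('pics/end.png',np.hstack([a,b])[:,:,::-1])
s=ctrl.get_state();print(s['time'],s['position'],s['ft_force'])
E
```

```text
time: 9.5
position: [0.51, -0.3323, 0.2339]
tool_rot: [-2.697, 1.609, -0.015]
ft_force: [0.6, -0.1, -0.1]
grip_width: 1.004
time: 9.9
position: [0.4885, -0.2948, 0.2572]
tool_rot: [2.698, -1.609, -0.001]
ft_force: [-0.1, -0.9, -0.7]
grip_width: 1.002
[253 131]
10.0 [ 0.48822542 -0.29525281  0.25700369] [ 0.49059371 -0.08290619  0.08758578]
```

View pics/end.png

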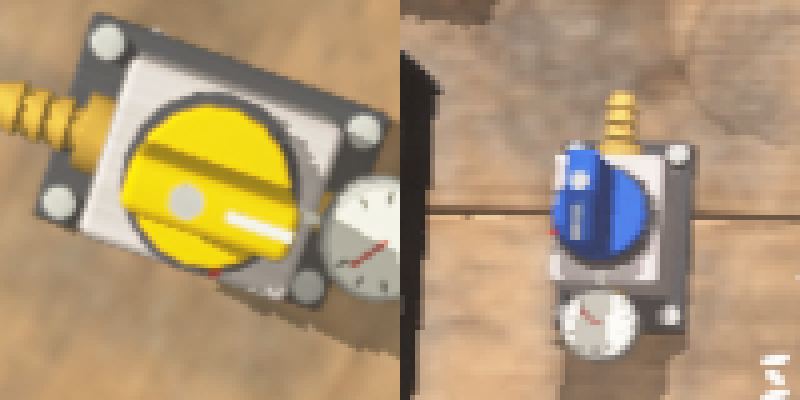

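The yellow bar runs along the valve again with its pointer at the gauge, and the blue knob is at rest. The arm is clear and the force is about 0, so I'm handing in.

```bash
python3 -c "
from bench import ctrl
print(ctrl.close_job())"
```

```text
the job is handed in; nothing more can be done
None
```

I vented the yellow valve and handed the job in at about 10 s of the 34 s allowed; `close_job` gives no verdict.

- **Turn:** I gripped the yellow bar at 40 N and turned it clockwise to its stop. The tool turned 1.245 rad, and the torque about the axis jumped from 0.16 to 0.84 N m, so the knob was against the stop.
- **Hold and release:** I held it there for more than 1 s. Opening the jaws let it spring back, and the arm then rose clear.
- **Last checks:** The wrist picture shows the yellow pointer back at the gauge. The top picture shows the blue knob along its valve as before, and I never went near it. The wrist force is about 0.5 N, so nothing is being touched.
- **Disagreements:** The measured bar top was 0.102–0.103 m against 0.100 m in the text, about the calibration error. The top view during the turn was blocked by the arm, so I used the wrist view and the torque instead.

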